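# Take the crucible tray off the hotplate with the lifter

### The job

The porcelain tray on the hotplate is too hot to touch: slide the lifter's blade under it between its two runners, carry it level with the crucible still standing on it, and set it down gently in the middle of the lab jack's platform. Then draw the lifter out and lay it back flat in its shallow rest tray. Do not touch the porcelain tray or the crucible with the gripper, and leave everything else on the bench where it is.

Things in the scene. Friction and masses are not known exactly. Their poses are not given: they have to be found in the camera images.
- lifter: Flat lifter (spatula). Origin: centre of the blade's underside; +x to the tip, z up. Steel blade 100 (x -50 to 50) x 60 x 2.5 mm; a 16 mm wide neck climbs from its rear edge to a straight black handle 18 mm wide, 22 mm high, x -175 to -75, level, its centre line 40 mm above the blade's underside. 0.13 to 0.19 kg, balances 30 mm behind the origin. Grip it firmly (80 N or more) or it pitches.
- lifter_grip (a point): Suggested grip point in the middle of the lifter's handle section: 100 mm behind the lifter's origin and 40 mm above the underside of the blade. Same axes as the lifter.
- lifter_mid (a point): Middle of the lifter's overall length, at the height of the blade's underside, 62.5 mm behind the lifter's origin. Same axes.
- tray: White porcelain tray 90 (x) x 100 (y) x 18 mm high. Origin: centre of its underside, at foot level. Stands on two runners along x, 10 mm wide, 8 mm high, at y -45 and +45 mm: under its 6 mm plate is a gap 80 mm wide, 8 mm high, open at both x ends; -x end roughly towards the robot. Plate top 14 mm above the feet, plus a 4 mm rim. 0.14 to 0.24 kg. Starts on the hotplate.
- crucible: White porcelain lidded crucible, 42 mm wide, 41 mm high, standing loose on the tray. Origin: centre of its 26 mm foot. About 0.04 kg.
- hotplate: Low white hotplate, fixed to the bench, 150 x 150 x 60 mm, dark steel top 140 x 140 mm; a grey control panel with two knobs, 40 mm high, sticks out 40 mm (knobs 12 mm more) on its -x side. Origin: centre of its underside.
- hotplate_top (a point): Centre of the hotplate's top surface, 60 mm above the bench.
- jack: Aluminium scissor lab jack, fixed, with a flat square platform 150 x 150 mm whose top is 50 mm above the bench; black screw knob below the platform on its -x side. Origin: centre of its underside.
- jack_top (a point): Centre of the top of the jack's platform, 50 mm above the bench.
- rest: Shallow white plastic rest tray for the lifter, fixed to the bench, outside 264 (x) x 112 (y) x 12 mm, walls and floor 4 mm thick: inside 256 x 104 mm, its floor 4 mm above the bench. Origin: centre of its underside. The lifter starts in it with its blade towards +x.
- stopper: Bystander: black rubber stopper, 34 mm wide, 26 mm high. Origin: centre of its underside.
- weight: Bystander: brass weight, 28 mm wide, 34 mm high. Origin: centre of its underside.
- beaker: Bystander: glass beaker, 70 mm wide, 90 mm high. Origin: centre of its underside.
- wash_bottle: Bystander: white plastic bottle, 64 mm wide, 170 mm high. Origin: centre of its underside.
- jar: Bystander: amber jar, 60 mm wide, 75 mm high. Origin: centre of its underside.
- mortar: Bystander: white porcelain bowl, 100 mm wide, 50 mm high. Origin: centre of its underside.
There are look-alikes about, which are no part of the job. Of the things like the tray, leave any that is purple or turquoise; of the rest the larger one is meant.

How it is judged:
On the way, in this order (a step that is already met when the one before it is completed fails the run):
1. the tray has been lifted clear of the hotplate on the lifter's blade (z of tray in the frame of hotplate_top above 0.01 m and contact force between tray and lifter above 0.5 N and contact force between tray and hotplate below 0.05 N), for 0.2 s.
2. the tray stands in the middle of the jack's platform and the lifter has been drawn out from under it (horizontal distance between tray and jack_top below 0.025 m and contact force between tray and jack above 0.5 N and contact force between tray and lifter below 0.05 N and horizontal distance between tray and lifter above 0.09 m), for 0.2 s.
At the end, for the whole second after the job is handed in: The tray stands flat on its runners on the jack's platform, its centre within 25 mm of the platform's centre, with the crucible upright on it; the lifter lies flat, blade down, on the floor of the rest tray between its walls; all at rest (horizontal distance between tray and jack_top below 0.025 m and z of tray in the frame of jack_top between -0.004 and 0.004 m and angle between each of tray, lifter's own z axis and vertical below 0.05 rad and angle between crucible's own z axis and vertical below 0.1 rad and horizontal distance between crucible and tray below 0.05 m and z of crucible in the frame of tray above 0.011 m and horizontal distance between lifter_mid and rest below 0.032 m and z of lifter_mid in the frame of rest below 0.008 m and linear speed of each of tray, lifter below 0.02 m/s); the robot touches nothing.
It fails at once if the gripper or arm touches the hot tray or the crucible (contact force between any of the arm, the fingers and tray above 0.5 N or contact force between any of the arm, the fingers and crucible above 0.5 N).
It fails at once if the crucible tips over (past 0.6 rad) or leaves the tray (angle between crucible's own z axis and vertical above 0.6 rad or distance between crucible and tray above 0.08 m).
It fails at once if the tray is tipped by more than 0.35 rad (angle between tray's own z axis and vertical above 0.35 rad).
It fails at once if the tray is set down on the jack with more than 30 N (contact force between tray and jack above 30 N).
It fails at once if a bystander is moved by more than 30 mm (distance of any of stopper, weight, beaker, wash_bottle, jar, mortar from where it was at the start of the episode above 0.03 m).
It also fails if it takes over 72 s, if anything falls off the work surface, if the arm or the gripper's body presses on something with over 40 N, if the wrist force passes 120 N, or if a joint passes its speed limit or range.

### The arm

A 6-joint arm with a two-finger parallel gripper is mounted at the origin on the work surface. World frame = base frame: x ahead of the robot, y to its left, z up, the work surface at z = 0. Lengths are in m, angles in rad, forces in N, time in s.
With the tool pointing down it reaches from about 0.4 to 0.925 m from the base axis. Payload 3.4 kg.
Tool frame: the origin (TCP) lies at the very end of the fingers, on their centre line; the grasp point (between the pads) lies 19 mm behind it; z points along the fingers, y is the direction in which the jaws open and shut (so a half turn about z gives the same grasp; the last joint's range is limited). The gripper opens to 85 mm and grips with 20 to 120 N. Pads are 22 mm wide; open, the fingers measure 114 mm over their backs; the gripper's body (76 mm by 85 mm) begins 54 mm behind the grasp point. The pads swing forward as they close: fully open they stand 13 mm farther back than shut.
Start: joints at [1.038, 0.307, 1.506, -0, 1.328, -0.073], TCP at [0.255, 0.515, 0.231] pointing down, gripper open.
Joint ranges: [-3.12, 3.12], [-1.05, 2.28], [0.14, 2.33], [-1.42, 4.57], [0.1, 2.73], [-2.68, 2.68]. Speed limits (rad/s): [2.57, 2.57, 3.14, 3.14, 3.14, 3.14].

### API

Orientations are given as a 3x3 rotation matrix whose columns are the frame's x, y, z axes.
In Python, from station import readout, eyes, manip gives the robot as it stands. The module is installed in compiled form; this text tells all that it offers.
- The arm moves only by the tool move_arm, never from a script. Its argument "increments" is a list that holds one entry, the list of rows, each a list of 6 numbers: the shift along the tool's x, y, z in cm, then the turn, a rotation vector about the tool's x, y, z in rad. In form: [[[tx, ty, tz, ax, ay, az], ...]]. A call has 1 to 12 rows; each row shifts and turns the commanded pose from where the row before left it, along the tool's axes as they then stand; what a row does not reach is not made up. A row lasts 1/10 s, in which the tool goes at most 50 mm and 8.59 degrees, less where a joint would pass 70% of its speed; a pose out of reach is approached as far as the arm can. A call with a gripper value outside its range is refused whole. "grip" is the closure, from 0 (fully open) to 1 (shut), set as the call begins (left out, the last holds). The fingers move at their own pace and stop on an object; "grip_force" is the grip in N (left out, the last holds). Time passes only in rows, so rows that do not move let the fingers close. It gives the time, the measured TCP pose, the force and the opening at its end, in the units of the state.
- readout.read_state(): the state, without advancing time (a new reading comes with each control period).
- eyes.grab_frame(name): name is "scene" or "top"; returns a dict with "img" (384x512x3 uint8, blue, green, red), "z_map" (384x512 float32, m along the optical axis (not along the pixel's ray), 0 where there is no reading), "mtx" (3x3 intrinsics, pixels), "dist" ([k1, k2, p1, p2, k3] as OpenCV has them; the pictures are not rectified), "rvec" (rotation vector, rad) and "tvec" (3), from world to camera coordinates, as OpenCV has them. Camera axes: x right, y down, z forward; pixel columns grow to the right and rows downward; lengths in m; the calibration is good to about 2 mm. A picture is of the moment at which its call begins.
- manip.job_done(): hands the job in, once; it reports no verdict.
The state is a dict: "clock": time; "joint_positions": joint angles; "joint_velocities": joint speeds; "joint_efforts": joint torques, N m; "eef_pos": TCP position; "eef_rot": TCP orientation; "ft_force": force on the tool from outside, world axes, zero at the start; "ft_torque": the same for the moment, N m; "finger_gap": finger opening in m.
Only numpy, scipy, OpenCV 4.12 (cv2) and the standard library are available. Lean on these libraries where they do the work, as an engineer would, in place of code of your own. Each camera call takes 0.05 s, during which the arm holds its last target. There are 200 camera calls.

## Working session

There is one attempt and no reset: what is moved stays moved. The work goes in short steps, Python scripts to look and compute and a tool call to move; the robot and the scene stay as the last step left them, time stands still between calls to the robot, and variables do not carry over. Pictures are saved under pics/ and viewed, about 8 in all and at most 12, crops included, and the job is handed in when it is done.

Besides the shell and the picture viewer there is one more tool, called after "Request:" as name(argument=value, ...), one argument or row to a line, values as JSON. move_arm: Moves the arm, as the interface text tells. Its arguments: {"type":"object","properties":{"increments":{"type":"array"},"grip":{"type":"number"},"grip_force":{"type":"number"}},"required":["increments"]}

```bash
mkdir -p pics
cat > h.py <<'E'
import numpy as np, cv2
from station import readout, eyes, manip
def grab(n):
    f=eyes.grab_frame(n); R=cv2.Rodrigues(np.array(f['rvec'],float))[0]
    f['R']=R; f['t']=np.array(f['tvec'],float).reshape(3); f['C']=-R.T@f['t']; return f
def rays(f,uv):
    uv=np.asarray(uv,np.float64).reshape(-1,1,2)
    n=cv2.undistortPoints(uv,np.array(f['mtx']),np.array(f['dist'])).reshape(-1,2)
    return np.c_[n,np.ones(len(n))]
def onplane(f,uv,z):
    d=rays(f,uv)@f['R']; s=(z-f['C'][2])/d[:,2]; return f['C']+d*s[:,None]
def cloud(f):
    h,w=f['z_map'].shape; v,u=np.mgrid[0:h,0:w]
    d=rays(f,np.c_[u.ravel(),v.ravel()])*f['z_map'].reshape(-1,1)
    P=(d-f['t'])@f['R']; P[f['z_map'].ravel()==0]=np.nan
    return P.reshape(h,w,3)
E
python3 - <<'E'
from h import *
a=grab('scene');b=grab('top')
cv2.imwrite('pics/s0.png',a['img']);cv2.imwrite('pics/t0.png',b['img'])
for f in(a,b):print(f['C'].round(3),f['R'][2].round(2), (f['z_map']>0).mean())
np.savez('f0.npz',s=cloud(a),t=cloud(b))
print(readout.read_state())
E
```

```text
[ 1.4   -0.309  0.675] [-0.79  0.28 -0.55] 0.9962005615234375
[ 0.427 -0.03   1.473] [ 0.08  0.01 -1.  ] 0.99560546875
{'clock': 0.1, 'joint_positions': array([ 1.03750460e+00,  3.07497217e-01,  1.50755963e+00, -3.44490820e-06,
        1.32840605e+00, -7.35186392e-02]), 'joint_velocities': array([-0.0009858 , -0.00096964, -0.00252227,  0.00026037,  0.00038397,
       -0.00115984]), 'joint_efforts': array([ 1.67385700e-03, -4.58521700e+01, -2.52607316e+01, -2.76288756e-04,
        5.48591546e-03,  4.02115734e-05]), 'eef_pos': array([0.25486069, 0.51472096, 0.23046735]), 'eef_rot': array([[-8.96153517e-01,  4.43743141e-01, -9.47897755e-04],
       [ 4.43744133e-01,  8.96152077e-01, -1.61223936e-03],
       [ 1.34040385e-04, -1.86543804e-03, -9.99998251e-01]]), 'ft_force': array([ 0.33564003, -0.2298836 , -1.20370977]), 'ft_torque': array([-0.03207261,  0.01613799, -0.02670068]), 'finger_gap': 0.08536980322686819}
```

View pics/s0.png

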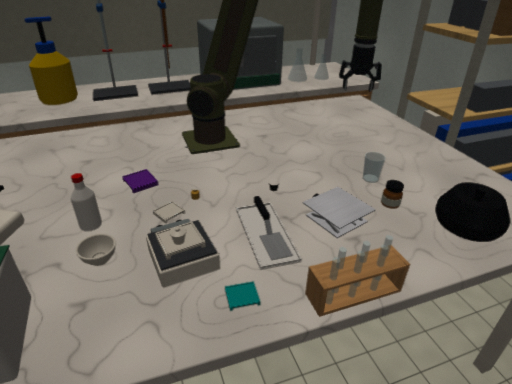

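View pics/t0.png

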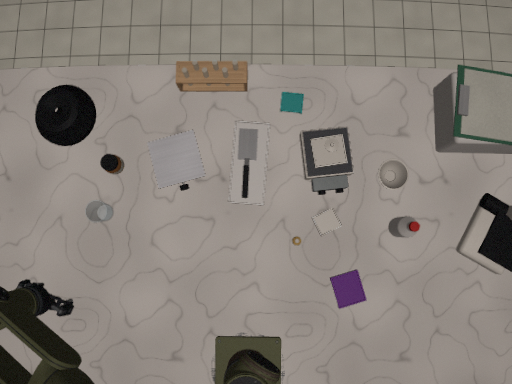

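Top view: candidates are the white tray on the hotplate with the crucible (330,151), a smaller white tray on the bench (327,222), the purple tray (348,289) and the turquoise one (292,103). The one on the hotplate is the larger white one and carries the crucible, so that is the one meant. The lifter lies in the rest at (248,160) with its blade towards +x, and the jack is at (177,159).

```bash
cat > m.py <<'E'
from h import *
def rect(P,m,name,n=1):
    Q=P[m]; Q=Q[~np.isnan(Q[:,0])]
    print(name,len(Q),'med',np.median(Q,0).round(4),end=' ')
    r=cv2.minAreaRect(Q[:,:2].astype(np.float32)*1000); print('rect c',np.round(r[0],1),'size',np.round(r[1],1),'ang',round(r[2],2))
def comp(m,seed):
    n,l=cv2.connectedComponents(m.astype(np.uint8)); 
    return l==l[seed[1],seed[0]]
E
python3 - <<'E'
from m import *
d=np.load('f0.npz');P=d['t'];I=cv2.imread('pics/t0.png');g=I.max(2).astype(int)
H=np.zeros(g.shape,bool)
def box(u0,u1,v0,v1):
    m=H.copy();m[v0:v1,u0:u1]=1;return m
z=P[...,2]
for s in [(330,151),(320,140),(305,150),(165,160),(190,150),(247,140),(245,180),(260,160),(327,222),(300,250)]: print(s,P[s[1],s[0]].round(4),I[s[1],s[0]])
rect(P,box(140,215,120,200)&(abs(z-.05)<.008)&(g>110),'jack')
rect(P,box(290,365,120,185)&(z>.067)&(g>100),'tray')
rect(P,box(290,365,120,185)&(z>.085),'cruc')
rect(P,box(290,365,120,185)&(z>.05)&(z<.1),'hot')
rect(P,box(235,262,120,205)&(g<60),'handle dark')
rect(P,box(235,262,120,165)&(g<140)&(g>85),'blade')
rect(P,box(310,345,205,240)&(z>.008),'smalltray')
rect(P,box(222,275,110,215)&(z>.004),'rest?')
c=np.hstack([cv2.resize(I[110:210,225:285],None,fx=6,fy=6,interpolation=cv2.INTER_CUBIC)[:, :],cv2.resize(I[110:210,292:362],None,fx=6,fy=6,interpolation=cv2.INTER_CUBIC)])
cv2.imwrite('pics/c1.png',c)
E
```

```text
(330, 151) [ 0.6706 -0.2441  0.1018] [139 147 155]
(320, 140) [ 0.7088 -0.2177  0.0763] [138 147 156]
(305, 150) [ 0.6804 -0.1734  0.0596] [59 60 62]
(165, 160) [0.6479 0.2592 0.0513] [142 141 147]
(190, 150) [0.6791 0.1814 0.0539] [147 146 151]
(247, 140) [0.7209 0.0065 0.0061] [108 110 115]
(245, 180) [0.5865 0.0101 0.0565] [28 31 27]
(260, 160) [ 0.657  -0.0355  0.0032] [151 156 162]
(327, 222) [ 0.4611 -0.248   0.0076] [144 152 160]
(300, 250) [ 0.3724 -0.1639 -0.0025] [138 144 152]
jack 2304 med [0.6517 0.226  0.0508] rect c [653.4 226.6] size [152.8 152.2] ang 15.84
tray 960 med [ 0.6756 -0.2417  0.0763] rect c [ 684.6 -243.5] size [115.4 120. ] ang 88.4
cruc 144 med [ 0.6882 -0.2459  0.109 ] rect c [ 679.2 -250.3] size [87.1 41. ] ang 14.37
hot 2101 med [ 0.6692 -0.2349  0.064 ] rect c [ 677.6 -241. ] size [150.5 151.8] ang 6.57
handle dark 153 med [0.5834 0.01   0.0555] rect c [584.    9.9] size [14.5 99.5] ang 87.69
blade 611 med [0.7092 0.0058 0.0077] rect c [715.4  -2. ] size [150.1  82.7] ang 5.41
smalltray 438 med [ 0.4611 -0.2442  0.012 ] rect c [ 455.8 -248. ] size [100.4 100.7] ang 6.37
rest? 2516 med [0.6523 0.0009 0.0074] rect c [652.1   3.2] size [335.2 167.7] ang 0.38
```

View pics/c1.png

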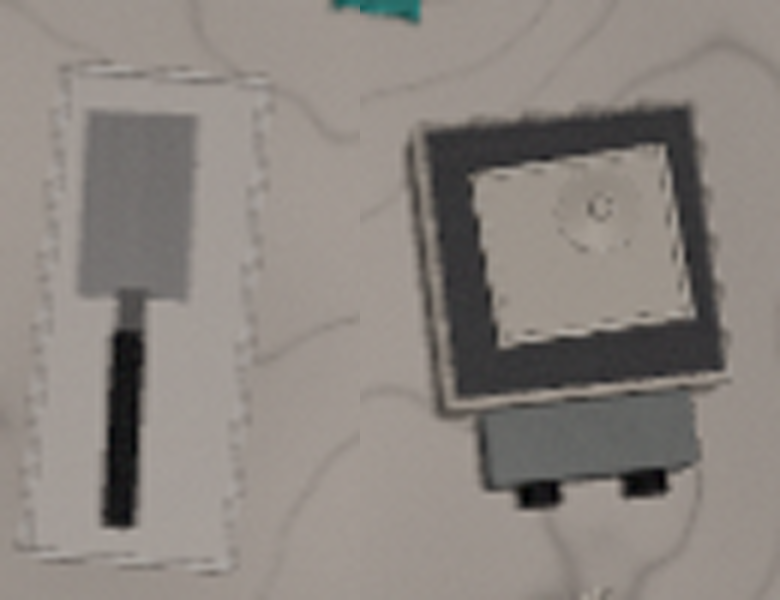

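The crop shows the larger white tray with the crucible, corners (472,177), (665,145), (694,318) and (500,347) in crop pixels. The lifter lies blade up-image, with blade corners (86,110) to (187,300) and handle (128,333) to (118,527). I'll measure these more accurately.

```bash
cat > q.py <<'E'
from h import *
def quad(f,mask,z,name):
    c=max(cv2.findContours(mask.astype(np.uint8),cv2.RETR_EXTERNAL,cv2.CHAIN_APPROX_NONE)[0],key=cv2.contourArea)
    p=onplane(f,c.reshape(-1,2),z)[:,:2]*1000
    r=cv2.minAreaRect(p.astype(np.float32)); print(name,np.round(r[0],1),np.round(r[1],1),round(r[2],2))
    return r
def corners(f,uv,z,name):
    p=onplane(f,uv,z)[:,:2]*1000; c=p.mean(0)
    e=[p[(i+1)%4]-p[i] for i in range(4)]
    print(name,'c',c.round(1),'len',[round(float(np.linalg.norm(x)),1) for x in e],'ang',[round(float(np.degrees(np.arctan2(x[1],x[0]))),1) for x in e])
E
python3 - <<'E'
from q import *
f=grab('top')
k=lambda L,o:[(o+x/6-.42,110+y/6-.42) for x,y in L]
R=lambda L:k([(x-360,y) for x,y in L],292)
corners(f,R([(472,177),(665,145),(694,318),(500,347)]),.078,'tray')
corners(f,R([(427,130),(690,106),(724,370),(457,397)]),.060,'hot top 140')
corners(f,k([(86,110),(197,117),(187,300),(78,292)],225),.0065,'blade')
corners(f,k([(112,333),(144,333),(134,527),(103,527)],225),.055,'handle')
corners(f,k([(64,68),(270,80),(232,572),(22,548)],225),.012,'rest outer')
I=f['img'];g=I.max(2).astype(int)
def box(u0,u1,v0,v1):
    m=np.zeros(g.shape,bool);m[v0:v1,u0:u1]=1;return m
quad(f,box(290,362,120,180)&(g<90),.06,'hotdark')
quad(f,box(235,262,120,205)&(g<60),.055,'handle')
quad(f,box(235,262,120,162)&(g<135)&(g>70),.0065,'blade')
quad(f,box(307,350,130,172)&(g>105),.078,'tray')
s=grab('scene');S=s['img']
# tray and lifter crops in scene
c=np.hstack([cv2.resize(S[215:285,140:225],None,fx=4.5,fy=4.5,interpolation=cv2.INTER_CUBIC),cv2.resize(S[190:270,235:300],None,fx=4.5,fy=4.5,interpolation=cv2.INTER_CUBIC)[:315]])
cv2.imwrite('pics/c2.png',c)
# jack by depth
P=np.load('f0.npz')['t']
m=(abs(P[...,2]-.05)<.012)&(g>100)&box(140,215,120,200)
quad(f,cv2.morphologyEx(m.astype(np.uint8),cv2.MORPH_OPEN,np.ones((3,3))),.05,'jack')
E
```

```text
tray c [ 675.9 -244. ] len [100.4, 89.9, 100.0, 88.0] ang [-79.8, -171.2, 99.1, 9.0]
hot top 140 c [ 677.2 -242.6] len [137.3, 138.4, 138.2, 139.1] ang [-84.0, -173.5, 96.3, 6.2]
blade c [709.   5.] len [59.4, 99.0, 58.0, 98.5] ang [-93.3, 177.4, 86.1, -1.8]
handle c [583.    9.7] len [16.4, 99.7, 15.8, 99.7] ang [-89.6, 177.6, 90.4, -2.0]
rest outer c [648.9  -1. ] len [110.0, 263.2, 110.8, 257.3] ang [-93.0, 176.0, 83.9, -4.2]
hotdark [ 677.3 -242.1] [139.2 138.4] 6.51
handle [583.7   9.9] [14.5 99. ] 87.7
blade [705.7   4.9] [ 58.5 106.4] 87.72
tray [ 677.  -243.6] [ 90.2 100.9] 9.77
jack [653.2 226.2] [151.8 151.8] 15.82
```

View pics/c2.png

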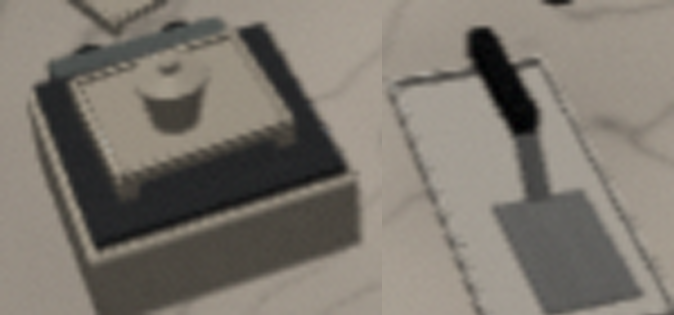

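All measurements match the given sizes:

| Thing | Centre (mm) | Yaw (deg) |
|---|---|---|
| tray | (676, -244) | 9.4 |
| lifter origin | (709, 5) | -2.2 |
| jack | (653, 226) | 15.8 |

The lifter's grip point works out at (609, 9, 44). I'll move above it now.

Request:
move_arm(
  increments=[
    [[0,0,0,0,0,-0.14],[0,0,0,0,0,-0.14],[0,0,0,0,0,-0.14],[-2.07,-2.73,0.3,0,0,0],[-2.07,-2.73,0.3,0,0,0],[-2.07,-2.73,0.3,0,0,0],[-2.07,-2.73,0.3,0,0,0],[-2.07,-2.73,0.3,0,0,0],[-2.07,-2.73,0.3,0,0,0],[-2.07,-2.73,0.3,0,0,0],[-2.07,-2.73,0.3,0,0,0],[-2.07,-2.73,0.3,0,0,0]],
  ],
  grip=0,
)

```text
clock: 1.4
eef_pos: [0.4321, 0.2611, 0.2041]
eef_rot: [[-0.999, 0.04, -0.0], [0.04, 0.999, -0.0], [0.0, -0.0, -1.0]]
ft_force: [0.8, 0.5, 0.3]
finger_gap: 0.0858
```

Request:
move_arm(
  increments=[
    [[-2.07,-2.73,0.8,0,0,0],[-2.07,-2.73,0.8,0,0,0],[-2.07,-2.73,0.8,0,0,0],[-2.07,-2.73,0.8,0,0,0],[-2.07,-2.73,0.8,0,0,0],[-2.07,-2.73,0.8,0,0,0],[-2.07,-2.73,0.8,0,0,0],[-2.07,-2.73,0.8,0,0,0],[-2.07,-2.73,0.8,0,0,0],[0,0,0,0,0,0],[0,0,0,0,0,0]],
  ],
)

```text
clock: 2.5
eef_pos: [0.6077, 0.0089, 0.1316]
eef_rot: [[-0.999, 0.042, -0.002], [0.042, 0.999, 0.0], [0.002, 0.0, -1.0]]
ft_force: [-0.6, 0.7, -1.3]
finger_gap: 0.0853
```

```bash
cat > d.py <<'E'
import sys
from h import *
from scipy.spatial.transform import Rotation as Ro
def delta(x,y,z,yawdeg):
    s=readout.read_state();R=s['eef_rot'];p=s['eef_pos']
    a=np.radians(yawdeg);T=np.array([[-np.cos(a),-np.sin(a),0],[-np.sin(a),np.cos(a),0],[0,0,-1]])
    print('t',round(s['clock'],2),'p',p.round(4),'F',s['ft_force'].round(1),'T',s['ft_torque'].round(2),'gap',round(s['finger_gap'],4))
    print('shift cm, tool now',(R.T@(np.array([x,y,z])-p)*100).round(2),'| in target axes',(T.T@(np.array([x,y,z])-p)*100).round(2),'rotvec',Ro.from_matrix(R.T@T).as_rotvec().round(4))
if __name__=='__main__': delta(*map(float,sys.argv[1:]))
E
python3 d.py .6088 .0088 .025 -2.2
```

```text
t 2.5 p [0.6077 0.0089 0.1316] F [-0.6  0.7 -1.3] T [0.04 0.   0.05] gap 0.0853
shift cm, tool now [-1.300e-01 -1.000e-02  1.066e+01] | in target axes [-0.11 -0.   10.66] rotvec [ 0.0004 -0.0017 -0.0032]
```

Request:
move_arm(
  increments=[
    [[-0.1,0,1.6,0,0,0],[0,0,2.0,0,0,0],[0,0,2.0,0,0,0],[0,0,2.0,0,0,0],[0,0,1.6,0,0,0],[0,0,1.0,0,0,0],[0,0,0.45,0,0,0],[0,0,0,0,0,0],[0,0,0,0,0,0]],
  ],
)

```text
clock: 3.4
eef_pos: [0.6094, 0.0097, 0.0265]
eef_rot: [[-0.999, 0.039, 0.001], [0.039, 0.999, -0.0], [-0.001, 0.0, -1.0]]
ft_force: [0.0, -0.3, 0.3]
finger_gap: 0.0855
```

Request:
move_arm(
  increments=[
    [[0,0,0,0,0,0],[0,0,0,0,0,0],[0,0,0,0,0,0],[0,0,0,0,0,0],[0,0,0,0,0,0],[0,0,0,0,0,0],[0,0,0,0,0,0],[0,0,0,0,0,0],[0,0,0,0,0,0],[0,0,0,0,0,0]],
  ],
  grip=1,
  grip_force=120,
)

```text
clock: 4.4
eef_pos: [0.609, 0.0093, 0.026]
eef_rot: [[-0.999, 0.04, 0.0], [0.04, 0.999, -0.0], [-0.0, -0.0, -1.0]]
ft_force: [-2.1, -0.6, 5.1]
finger_gap: 0.0166
```

```bash
python3 d.py .6088 .0088 .16 -2.2
```

```text
t 4.4 p [0.609  0.0093 0.026 ] F [-2.1 -0.6  5.1] T [-0.13  0.03 -0.04] gap 0.0166
shift cm, tool now [  0.02  -0.06 -13.4 ] | in target axes [  0.02  -0.05 -13.4 ] rotvec [-0.0001  0.0003 -0.0014]
```

Request:
move_arm(
  increments=[
    [[0,0,-0.5,0,0,0],[0,0,-1.3,0,0,0],[0,0,-2.0,0,0,0],[0,0,-2.4,0,0,0],[0,0,-2.4,0,0,0],[0,0,-2.0,0,0,0],[0,0,-1.4,0,0,0],[0,0,-1.0,0,0,0],[0,0,-0.4,0,0,0],[0,0,0,0,0,0]],
  ],
)

```text
clock: 5.4
eef_pos: [0.609, 0.0094, 0.1602]
eef_rot: [[-0.999, 0.04, 0.001], [0.04, 0.999, 0.0], [-0.001, 0.0, -1.0]]
ft_force: [0.5, -0.3, -2.2]
finger_gap: 0.0159
```

Request:
move_arm(
  increments=[
    [[0.6,-1.4,0,0,0,0],[1.3,-2.9,0,0,0,0],[1.6,-3.5,0,0,0,0],[1.6,-3.5,0,0,0,0],[1.6,-3.5,0,0,0,0],[1.6,-3.5,0,0,0,0],[1.6,-3.5,0,0,0,0],[1.6,-3.5,0,0,0,0],[1.3,-2.7,0,0,0,0],[0.6,-1.4,0,0,0,-0.1],[0,0,0,0,0,-0.1],[0,0,0,0,0,0]],
  ],
)

```text
clock: 6.6
eef_pos: [0.4615, -0.2798, 0.1588]
eef_rot: [[-0.987, -0.158, -0.002], [-0.158, 0.987, 0.001], [0.002, 0.001, -1.0]]
ft_force: [-0.5, 1.0, -2.3]
finger_gap: 0.0158
```

```bash
cat > lif.py <<'E'
from q import *
from scipy.spatial.transform import Rotation
s=readout.read_state();p=s['eef_pos'];R=s['eef_rot']
f=grab('scene');P=cloud(f);g=f['img']
# points in lifter frame (x forward = -tool x, y = tool y, z up), origin predicted
L=np.einsum('ij,hwj->hwi',np.array([-R[:,0],R[:,1],-R[:,2]]),P-p)
L[...,0]-=.1; L[...,2]+=.022
m=(abs(L[...,0])<.045)&(abs(L[...,1])<.027)&(abs(L[...,2])<.012)
Q=L[m]; A=np.c_[Q[:,0],Q[:,1],np.ones(len(Q))]
print('blade pts',len(Q),'slope x,y,z0 (top, expect .0025):',np.linalg.lstsq(A,Q[:,2],rcond=None)[0].round(4))
m=(abs(L[...,0])<.09)&(abs(L[...,1])<.06)&(abs(L[...,2])<.012)
Q=L[m];print('extent x',np.nanpercentile(Q[:,0],[1,99]).round(4),'y',np.nanpercentile(Q[:,1],[1,99]).round(4))
E
python3 lif.py; python3 d.py .4639 -.2791 .0847 9.4
python3 - <<'E'
from h import *
f=grab('scene');cv2.imwrite('pics/s1.png',cv2.resize(f['img'][150:290,110:290],None,fx=4,fy=4,interpolation=cv2.INTER_CUBIC))
E
```

```text
blade pts 385 slope x,y,z0 (top, expect .0025): [-0.0015  0.0035  0.0019]
extent x [-0.0514  0.0536] y [-0.028   0.0319]
t 6.65 p [ 0.4619 -0.2793  0.1589] F [-0.4 -0.8 -1.5] T [-0.01  0.11 -0.02] gap 0.0161
shift cm, tool now [-0.21 -0.02  7.42] | in target axes [-0.2  -0.01  7.42] rotvec [ 0.0014 -0.0018 -0.0071]
```

View pics/s1.png

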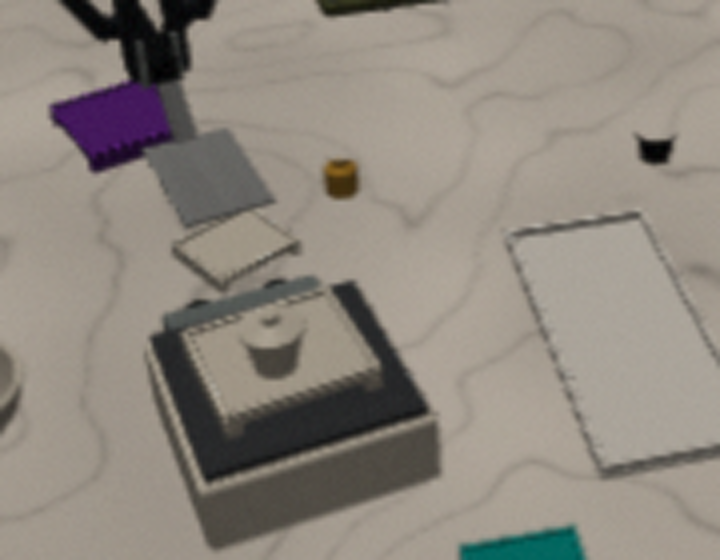

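The blade is level (slope about 0.002) and its pose agrees with the gripper. It hovers before the hotplate at (205,175) in the crop. Next: lower it to insertion height.

Request:
move_arm(
  increments=[
    [[-0.2,0,0.6,0,0,-0.007],[0,0,1.2,0,0,0],[0,0,1.6,0,0,0],[0,0,1.6,0,0,0],[0,0,1.2,0,0,0],[0,0,0.8,0,0,0],[0,0,0.4,0,0,0],[0,0,0,0,0,0],[0,0,0,0,0,0],[0,0,0,0,0,0]],
  ],
)

```text
clock: 7.7
eef_pos: [0.4658, -0.2791, 0.0864]
eef_rot: [[-0.986, -0.166, 0.001], [-0.166, 0.986, -0.001], [-0.001, -0.001, -1.0]]
ft_force: [0.3, 0.2, -1.4]
finger_gap: 0.0161
```

```bash
python3 lif.py; python3 d.py .5774 -.2603 .0847 9.4
python3 - <<'E'
from q import *
f=grab('top');cv2.imwrite('pics/t1.png',cv2.resize(f['img'][110:240,285:365],None,fx=4.6,fy=4.6,interpolation=cv2.INTER_CUBIC))
E
```

```text
blade pts 390 slope x,y,z0 (top, expect .0025): [0.0008 0.0058 0.0017]
extent x [-0.0489  0.0892] y [-0.0582  0.0479]
t 7.75 p [ 0.4658 -0.2791  0.0865] F [-0.1  0.2 -1. ] T [-0.04  0.12  0.01] gap 0.0162
shift cm, tool now [-1.132e+01 -1.000e-02  1.900e-01] | in target axes [-11.32   0.03   0.18] rotvec [-0.0011  0.0011  0.0031]
```

View pics/t1.png

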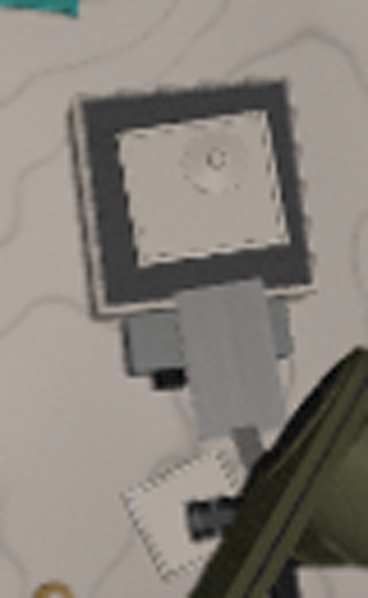

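The blade tip edge runs (177,293) to (268,280) and the tray's near edge (138,267) to (288,243) in the crop. I'll check the lateral offset by ray casting.

Run:
```python
from q import *
f=grab('top')
k=lambda L:[(285+x/4.6-.4,110+y/4.6-.4) for x,y in L]
t=onplane(f,k([(120,133),(266,110),(288,243),(138,267)]),.078)*1000
b=onplane(f,k([(177,293),(268,280),(283,425),(200,440)]),.067)*1000
a=np.radians(9.4);X=np.array([np.cos(a),np.sin(a)]);Y=np.array([-X[1],X[0]])
c=t[:,:2].mean(0);print(c.round(1))
print('tray',[((q[:2]-c)@X).round(1) for q in t],[((q[:2]-c)@Y).round(1) for q in t])
print('blade',[((q[:2]-c)@X).round(1) for q in b],[((q[:2]-c)@Y).round(1) for q in b])
```

```text
[ 676.5 -244.1]
tray [np.float64(44.8), np.float64(45.4), np.float64(-44.8), np.float64(-45.3)] [np.float64(48.3), np.float64(-50.6), np.float64(-49.4), np.float64(51.6)]
blade [np.float64(-65.1), np.float64(-65.9), np.float64(-162.5), np.float64(-163.6)] [np.float64(27.3), np.float64(-34.2), np.float64(-27.6), np.float64(28.6)]
```

Request:
move_arm(
  increments=[
    [[0,0.1,0.1,0,0,0],[0,0,0.07,0,0,0],[-0.3,0,0,0,0,0],[-0.6,0,0,0,0,0],[-0.8,0,0,0,0,0],[-0.8,0,0,0,0,0],[-0.8,0,0,0,0,0],[-0.5,0,0,0,0,0],[-0.2,0,0,0,0,0],[0,0,0,0,0,0],[0,0,0,0,0,0]],
  ],
)

```text
clock: 8.95
eef_pos: [0.5043, -0.2709, 0.084]
eef_rot: [[-0.986, -0.167, -0.001], [-0.167, 0.986, 0.0], [0.001, 0.0, -1.0]]
ft_force: [-0.0, -0.5, -1.1]
finger_gap: 0.0163
```

```bash
python3 d.py .5774 -.2593 .0847 9.4
```

```text
t 8.95 p [ 0.5043 -0.2709  0.084 ] F [-0.  -0.5 -1.1] T [-0.    0.07  0.02] gap 0.0163
shift cm, tool now [-7.4  -0.07 -0.08] | in target axes [-7.4  -0.05 -0.07] rotvec [ 0.0003 -0.0005  0.0032]
```

Request:
move_arm(
  increments=[
    [[-0.3,0,-0.06,0,0,0.003],[-0.6,-0.05,0,0,0,0],[-0.9,0,0,0,0,0],[-1.0,0,0,0,0,0],[-1.0,0,0,0,0,0],[-1.0,0,0,0,0,0],[-1.0,0,0,0,0,0],[-0.9,0,0,0,0,0],[-0.6,0,0,0,0,0],[-0.2,0,0,0,0,0],[0,0,0,0,0,0],[0,0,0,0,0,0]],
  ],
)

```text
clock: 10.15
eef_pos: [0.5782, -0.2592, 0.0846]
eef_rot: [[-0.987, -0.163, -0.001], [-0.163, 0.987, 0.0], [0.001, 0.0, -1.0]]
ft_force: [0.2, 0.0, -2.1]
finger_gap: 0.0163
```

```bash
python3 d.py .5774 -.2593 .0947 9.4
python3 - <<'E'
from h import *
f=grab('scene');cv2.imwrite('pics/s2.png',cv2.resize(f['img'][190:285,120:240],None,fx=6,fy=6,interpolation=cv2.INTER_CUBIC))
E
```

```text
t 10.15 p [ 0.5782 -0.2592  0.0846] F [ 0.2  0.  -2.1] T [0.01 0.14 0.01] gap 0.0163
shift cm, tool now [ 0.08  0.01 -1.01] | in target axes [ 0.08  0.01 -1.01] rotvec [ 0.0003 -0.0006  0.0001]
```

View pics/s2.png

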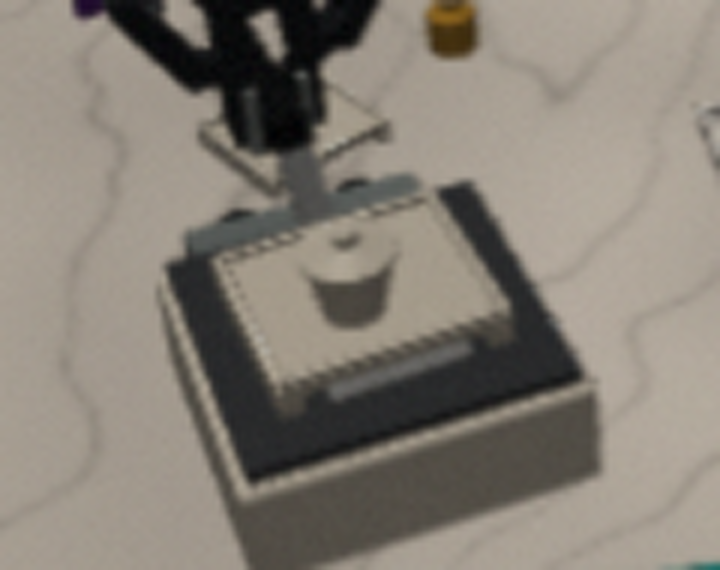

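The blade tip shows beyond the tray, between the two runners, at (330-470, 345-400) in the crop. The tray has not moved. I'll lift slowly.

Request:
move_arm(
  increments=[
    [[0,0,-0.1,0,0,0],[0,0,-0.1,0,0,0],[0,0,-0.1,0,0,0],[0,0,-0.1,0,0,0],[0,0,-0.15,0,0,0],[0,0,-0.2,0,0,0],[0,0,-0.25,0,0,0],[0,0,-0.3,0,0,0],[0,0,-0.3,0,0,0],[0,0,-0.3,0,0,0],[0,0,-0.2,0,0,0],[0,0,0,0,0,0]],
  ],
)

```text
clock: 11.4
eef_pos: [0.579, -0.2594, 0.1062]
eef_rot: [[-0.987, -0.163, 0.001], [-0.163, 0.987, -0.0], [-0.001, -0.001, -1.0]]
ft_force: [-0.1, 0.5, -4.0]
finger_gap: 0.0163
```

```bash
cat > tr.py <<'E'
from q import *
# tray plane from scene + top depth: white plate points near expected centre
import sys
x,y,z,yaw=map(float,sys.argv[1:]);a=np.radians(yaw)
for n in('top','scene'):
    f=grab(n);P=cloud(f)-[x,y,z];g=f['img'].max(2)
    u=P[...,0]*np.cos(a)+P[...,1]*np.sin(a);v=-P[...,0]*np.sin(a)+P[...,1]*np.cos(a);w=P[...,2]
    m=(abs(w-.014)<.015)&(abs(u)<.07)&(abs(v)<.075)&(g>105)
    q=(abs(w-.014)<.010)&(abs(u)<.036)&(abs(v)<.042)
    A=np.c_[u[q],v[q],np.ones(q.sum())];b=w[q]
    for _ in range(3):
        c=np.linalg.lstsq(A,b,rcond=None)[0];k=abs(A@c-b)<.003;A,b=A[k],b[k]
    print(n,len(b),'slope fwd,left, z top(exp .014):',c.round(4))
    k=(w>.035)&(abs(u)<.07)&(abs(v)<.075)&(w<.07)
    print('  cruc',np.median(u[k]).round(3),np.median(v[k]).round(3),w[k].max().round(3))
    if n=='top': quad(f,cv2.morphologyEx(m.astype(np.uint8),cv2.MORPH_OPEN,np.ones((3,3))),z+.018,'tray rect')
E
python3 d.py .5774 -.2593 .16 9.4; python3 tr.py .6765 -.244 .078 9.4
```

```text
t 11.4 p [ 0.579  -0.2594  0.1062] F [-0.1  0.5 -4. ] T [-0.01  0.34 -0.03] gap 0.0163
shift cm, tool now [ 0.15  0.04 -5.38] | in target axes [ 0.15  0.04 -5.38] rotvec [-0.0005  0.0007  0.0002]
top 312 slope fwd,left, z top(exp .014): [ 0.0121 -0.0032  0.015 ]
  cruc 0.011 -0.005 0.056
tray rect [ 676.3 -242.6] [ 96.5 100.3] 7.14
scene 419 slope fwd,left, z top(exp .014): [-0.0018  0.0042  0.0132]
  cruc 0.021 -0.004 0.057
```

Tray is level, lifted about 18 mm, and the crucible is still in place. Now a smooth carry over to the jack, without turning.

Request:
move_arm(
  increments=[
    [[-0.06,0.5,-0.3,0,0,0],[-0.11,1.0,-0.5,0,0,0],[-0.17,1.5,-0.6,0,0,0],[-0.23,2.0,-0.6,0,0,0],[-0.28,2.5,-0.6,0,0,0],[-0.3,2.65,-0.5,0,0,0],[-0.3,2.65,-0.3,0,0,0],[-0.3,2.65,0,0,0,0],[-0.3,2.65,0,0,0,0],[-0.3,2.65,0,0,0,0],[-0.3,2.65,0,0,0,0],[-0.3,2.65,0,0,0,0]],
  ],
)

```text
clock: 12.7
eef_pos: [0.5642, 0.0054, 0.1404]
eef_rot: [[-0.986, -0.164, 0.0], [-0.164, 0.986, 0.001], [-0.0, 0.001, -1.0]]
ft_force: [-0.9, -0.2, -3.5]
finger_gap: 0.0165
```

Request:
move_arm(
  increments=[
    [[-0.3,2.65,0,0,0,0],[-0.3,2.65,0,0,0,0],[-0.3,2.65,0,0,0,0],[-0.3,2.65,0,0,0,0],[-0.3,2.65,0,0,0,0],[-0.28,2.5,0,0,0,0],[-0.23,2.0,0,0,0,0],[-0.17,1.5,0,0,0,0],[-0.11,1.0,0,0,0,0],[-0.06,0.5,0,0,0,0],[0,0,0,0,0,0],[0,0,0,0,0,0]],
  ],
)

```text
clock: 13.9
eef_pos: [0.5544, 0.2104, 0.1397]
eef_rot: [[-0.987, -0.163, -0.0], [-0.163, 0.987, -0.001], [0.0, -0.001, -1.0]]
ft_force: [0.5, 0.2, -4.1]
finger_gap: 0.0162
```

```bash
python3 d.py .555 .211 .074 9.4; python3 tr.py .653 .226 .112 9.4
python3 - <<'E'
from q import *
f=grab('top');I=f['img'];cv2.imwrite('pics/t2.png',cv2.resize(I[105:225,130:230],None,fx=5,fy=5,interpolation=cv2.INTER_CUBIC))
E
```

```text
t 13.9 p [0.5544 0.2104 0.1397] F [ 0.5  0.2 -4.1] T [-0.12  0.33 -0.  ] gap 0.0162
shift cm, tool now [-0.07  0.05  6.57] | in target axes [-0.07  0.05  6.57] rotvec [-0.0005 -0.0004 -0.0003]
top 173 slope fwd,left, z top(exp .014): [0.0201 0.0155 0.0142]
  cruc 0.012 -0.012 0.057
tray rect [651.6 223.8] [100.9 100.7] 11.11
scene 249 slope fwd,left, z top(exp .014): [ 0.0014 -0.003   0.0131]
  cruc 0.02 -0.01 0.056
```

View pics/t2.png

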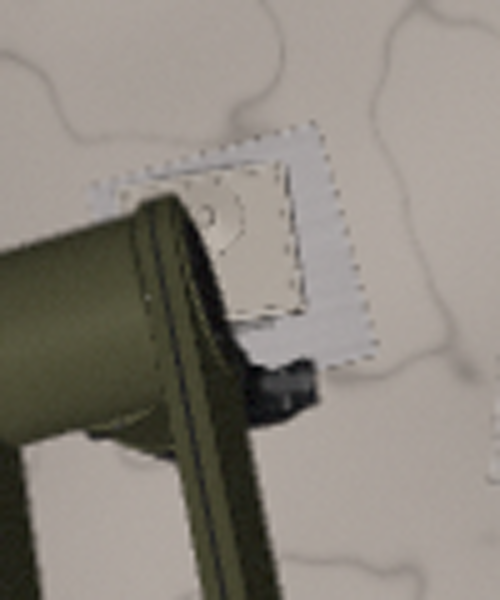

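Request:
move_arm(
  increments=[
    [[0,0,0.3,0,0,0],[-0.03,0.02,0.6,0,0,0],[-0.03,0.02,0.9,0,0,0],[0,0,1.0,0,0,0],[0,0,0.9,0,0,0],[0,0,0.7,0,0,0],[0,0,0.5,0,0,0],[0,0,0.3,0,0,0],[0,0,0.2,0,0,0],[0,0,0.1,0,0,0],[0,0,0,0,0,0]],
  ],
)

```text
clock: 15.15
eef_pos: [0.5552, 0.2116, 0.0849]
eef_rot: [[-0.987, -0.164, 0.0], [-0.164, 0.987, 0.0], [-0.0, 0.0, -1.0]]
ft_force: [-0.5, -0.0, -5.2]
finger_gap: 0.016
```

```bash
python3 d.py .555 .211 .0745 9.4; python3 tr.py .653 .226 .057 9.4
```

```text
t 15.15 p [0.5552 0.2116 0.0849] F [-0.5 -0.  -5.2] T [-0.08  0.34  0.03] gap 0.016
shift cm, tool now [ 0.03 -0.06  1.04] | in target axes [ 0.03 -0.06  1.04] rotvec [0.     0.0004 0.0002]
top 163 slope fwd,left, z top(exp .014): [ 0.009  -0.0016  0.0144]
  cruc 0.014 -0.012 0.056
tray rect [652.3 225.2] [ 99.4 102.2] 8.88
scene 248 slope fwd,left, z top(exp .014): [-0.0021  0.0007  0.0134]
  cruc 0.02 -0.008 0.056
```

Request:
move_arm(
  increments=[
    [[0,0,0.1,0,0,0],[0,0,0.1,0,0,0],[0,0,0.1,0,0,0],[0,0,0.1,0,0,0],[0,0,0.1,0,0,0],[0,0,0.1,0,0,0],[0,0,0.1,0,0,0],[0,0,0.1,0,0,0],[0,0,0.1,0,0,0],[0,0,0.1,0,0,0],[0,0,0,0,0,0],[0,0,0,0,0,0]],
  ],
)

```text
clock: 16.45
eef_pos: [0.5551, 0.2116, 0.0748]
eef_rot: [[-0.987, -0.163, 0.0], [-0.163, 0.987, 0.0], [-0.0, 0.0, -1.0]]
ft_force: [0.6, -0.5, -1.6]
finger_gap: 0.0161
```

```bash
python3 d.py .4467 .193 .0745 9.4; python3 tr.py .653 .226 .050 9.4
```

```text
t 16.45 p [0.5551 0.2116 0.0748] F [ 0.6 -0.5 -1.6] T [-0.07  0.09  0.01] gap 0.0161
shift cm, tool now [11.   -0.06  0.03] | in target axes [11.   -0.06  0.03] rotvec [0.0001 0.0003 0.0001]
top 184 slope fwd,left, z top(exp .014): [0.0108 0.0017 0.0145]
  cruc 0.015 -0.012 0.056
tray rect [658.1 214. ] [121.2 121.1] 16.33
scene 246 slope fwd,left, z top(exp .014): [0.0023 0.0018 0.0136]
  cruc 0.02 -0.009 0.053
```

The load is off the blade (moment and force are back to the empty values). Draw the blade straight out.

Request:
move_arm(
  increments=[
    [[0.3,0,0,0,0,0],[0.6,0,0,0,0,0],[0.8,0,0,0,0,0],[0.8,0,0,0,0,0],[0.6,0,0,0,0,0],[0.3,0,0,0,0,0],[0,0,0,0,0,0]],
  ],
)

```text
clock: 17.25
eef_pos: [0.5207, 0.2059, 0.0748]
eef_rot: [[-0.987, -0.164, -0.0], [-0.164, 0.987, -0.0], [0.0, -0.0, -1.0]]
ft_force: [0.6, -0.1, -1.9]
finger_gap: 0.0162
```

```bash
python3 d.py .4427 .193 .0745 9.4; python3 tr.py .653 .226 .050 9.4
```

```text
t 17.25 p [0.5207 0.2059 0.0748] F [ 0.6 -0.1 -1.9] T [0.03 0.09 0.06] gap 0.0162
shift cm, tool now [7.91 0.   0.03] | in target axes [7.91 0.   0.03] rotvec [-0.0001 -0.0003  0.0004]
top 305 slope fwd,left, z top(exp .014): [-0.0033  0.0031  0.0147]
  cruc 0.01 -0.006 0.057
tray rect [648.1 224. ] [135.6 110.4] 16.36
scene 254 slope fwd,left, z top(exp .014): [-0.0009 -0.0027  0.0135]
  cruc 0.02 -0.008 0.055
```

Request:
move_arm(
  increments=[
    [[0.4,0,0,0,0,0],[0.8,0,0,0,0,0],[1.2,0,0,0,0,0],[1.4,0,0,0,0,0],[1.4,0,0,0,0,0],[1.3,0,0,0,0,0],[1.0,0,0,0,0,0],[0.6,0,0,0,0,0],[0.3,0,0,0,0,0],[0,0,0,0,0,0],[0,0,0,0,0,0],[0,0,0,0,0,0]],
  ],
)

```text
clock: 18.55
eef_pos: [0.4394, 0.1925, 0.0748]
eef_rot: [[-0.987, -0.163, 0.001], [-0.163, 0.987, 0.0], [-0.001, 0.0, -1.0]]
ft_force: [0.4, -0.3, -0.8]
finger_gap: 0.0163
```

```bash
python3 d.py .6088 .0088 .16 -2.2; python3 tr.py .653 .226 .050 9.4
python3 - <<'E'
from q import *
f=grab('top');I=f['img'];cv2.imwrite('pics/t3.png',cv2.resize(I[105:225,130:230],None,fx=5,fy=5,interpolation=cv2.INTER_CUBIC))
E
```

```text
t 18.55 p [0.4394 0.1925 0.0748] F [ 0.4 -0.3 -0.8] T [ 0.04  0.09 -0.06] gap 0.0163
shift cm, tool now [-13.72 -20.89  -8.51] | in target axes [-17.63 -17.7   -8.52] rotvec [2.000e-04 9.000e-04 2.025e-01]
top 344 slope fwd,left, z top(exp .014): [-0.0046 -0.0121  0.0144]
  cruc 0.01 -0.006 0.058
tray rect [657.7 226.9] [129.5 120.6] 1.24
scene 245 slope fwd,left, z top(exp .014): [ 0.0002 -0.0045  0.0136]
  cruc 0.02 -0.008 0.053
```

View pics/t3.png

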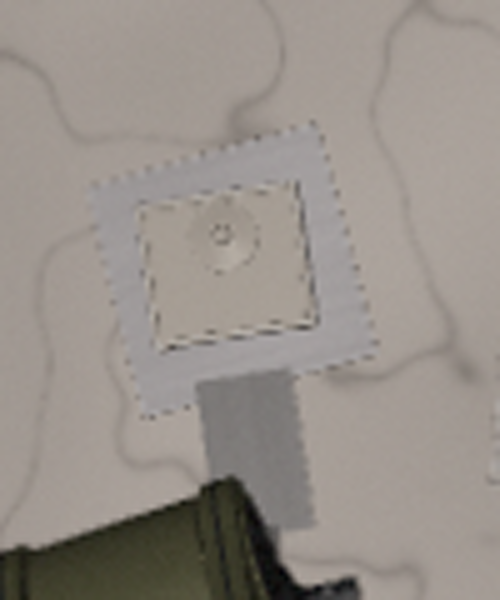

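The tray stands in the middle of the platform, corners (137,205) to (320,325) in the crop, about 3 mm off centre. The crucible is upright and the blade is out. Back to the rest.

Request:
move_arm(
  increments=[
    [[0,0,-0.6,0,0,0],[0,0,-1.4,0,0,0],[0,0,-2.0,0,0,0],[0,0,-2.0,0,0,0],[0,0,-1.4,0,0,0],[-0.5,-0.8,-0.8,0,0,0],[-1.0,-1.6,-0.3,0,0,0],[-1.6,-2.4,0,0,0,0],[-2.0,-3.0,0,0,0,0],[-2.0,-3.0,0,0,0,0],[-2.0,-3.0,0,0,0,0],[-2.0,-3.0,0,0,0,0]],
  ],
)

```text
clock: 19.9
eef_pos: [0.5764, 0.0428, 0.1594]
eef_rot: [[-0.987, -0.163, -0.001], [-0.163, 0.987, -0.0], [0.001, -0.0, -1.0]]
ft_force: [0.2, 0.6, -1.9]
finger_gap: 0.0164
```

Request:
move_arm(
  increments=[
    [[-1.5,-2.4,0,0,0,0],[-0.8,-1.3,0,0,0,0],[-0.3,-0.4,0,0,0,0],[0,0,0,0,0,0.07],[0,0,0,0,0,0.07],[0,0,0,0,0,0.06],[0,0,0,0,0,0],[0,0,0,0,0,0]],
  ],
)

```text
clock: 20.7
eef_pos: [0.607, 0.0093, 0.1596]
eef_rot: [[-0.999, 0.033, -0.001], [0.033, 0.999, 0.0], [0.001, 0.0, -1.0]]
ft_force: [-0.7, -0.2, -1.6]
finger_gap: 0.0159
```

```bash
python3 d.py .6088 .006 .0265 -2.7;python3 lif.py
```

```text
t 20.7 p [0.607  0.0093 0.1596] F [-0.7 -0.2 -1.6] T [0.01 0.1  0.  ] gap 0.0159
shift cm, tool now [-0.2  -0.33 13.31] | in target axes [-0.19 -0.32 13.31] rotvec [ 0.0003 -0.001   0.0137]
blade pts 440 slope x,y,z0 (top, expect .0025): [0.0006 0.0014 0.0019]
extent x [-0.0513  0.0524] y [-0.0293  0.0299]
```

Request:
move_arm(
  increments=[
    [[-0.2,-0.3,0.8,0,0,0.013],[0,0,1.8,0,0,0],[0,0,2.4,0,0,0],[0,0,2.4,0,0,0],[0,0,2.0,0,0,0],[0,0,1.4,0,0,0],[0,0,0.8,0,0,0],[0,0,0.4,0,0,0],[0,0,0.3,0,0,0],[0,0,0.1,0,0,0],[0,0,0,0,0,0]],
  ],
)

```text
clock: 21.85
eef_pos: [0.6103, 0.0054, 0.0363]
eef_rot: [[-0.999, 0.049, 0.001], [0.049, 0.999, -0.0], [-0.001, -0.0, -1.0]]
ft_force: [-0.3, -0.0, -1.5]
finger_gap: 0.0163
```

```bash
python3 d.py .6088 .006 .0262 -2.7
```

```text
t 21.85 p [0.6103 0.0054 0.0363] F [-0.3 -0.  -1.5] T [0.06 0.07 0.01] gap 0.0163
shift cm, tool now [0.15 0.05 1.01] | in target axes [0.15 0.05 1.01] rotvec [-0.      0.0012 -0.0016]
```

Request:
move_arm(
  increments=[
    [[0.1,0,0.2,0,0,0],[0,0,0.2,0,0,0],[0,0,0.2,0,0,0],[0,0,0.15,0,0,0],[0,0,0.1,0,0,0],[0,0,0.1,0,0,0],[0,0,0.05,0,0,0],[0,0,0,0,0,0],[0,0,0,0,0,0]],
  ],
)

```text
clock: 22.75
eef_pos: [0.6086, 0.0055, 0.0261]
eef_rot: [[-0.999, 0.049, 0.0], [0.049, 0.999, -0.0], [-0.0, -0.0, -1.0]]
ft_force: [-2.4, 0.1, 4.6]
finger_gap: 0.0162
```

```bash
python3 d.py .6088 .006 .0262 -2.7
```

```text
t 22.75 p [0.6086 0.0055 0.0261] F [-2.4  0.1  4.6] T [-0.04  0.28 -0.05] gap 0.0162
shift cm, tool now [-0.01  0.05 -0.01] | in target axes [-0.01  0.05 -0.01] rotvec [-0.      0.     -0.0017]
```

Contact with the floor, about 6 N. Release and rise.

Request:
move_arm(
  increments=[
    [[0,0,0,0,0,0],[0,0,0,0,0,0],[0,0,0,0,0,0],[0,0,0,0,0,0],[0,0,0,0,0,0],[0,0,0,0,0,0],[0,0,0,0,0,0],[0,0,0,0,0,0]],
  ],
  grip=0,
)

```text
clock: 23.55
eef_pos: [0.6088, 0.0054, 0.0257]
eef_rot: [[-0.999, 0.049, -0.0], [0.049, 0.999, -0.0], [0.0, -0.0, -1.0]]
ft_force: [1.0, -0.1, 0.2]
finger_gap: 0.0851
```

Request:
move_arm(
  increments=[
    [[0,0,-1.0,0,0,0],[0,0,-2.0,0,0,0],[0,0,-3.0,0,0,0],[0,0,-3.0,0,0,0],[0,0,-3.0,0,0,0],[0,0,-3.0,0,0,0],[2.0,0,-2.0,0,0,0],[3.0,0,0,0,0,0],[3.0,0,0,0,0,0],[2.0,0,0,0,0,0],[0,0,0,0,0,0],[0,0,0,0,0,0]],
  ],
)

```text
clock: 24.75
eef_pos: [0.5094, 0.0103, 0.1967]
eef_rot: [[-0.999, 0.049, 0.002], [0.049, 0.999, -0.0], [-0.002, -0.0, -1.0]]
ft_force: [1.2, -0.4, 0.5]
finger_gap: 0.0852
```

```bash
python3 d.py .6 0 .2 -2.7; python3 tr.py .653 .226 .050 9.4
python3 - <<'E'
from q import *
f=grab('top');I=f['img'];g=I.max(2).astype(int)
m=np.zeros(g.shape,bool);m[120:163,232:265]=1
quad(f,m&(g<135)&(g>70),.0065,'blade(+neck)')
P=cloud(f);Q=P[125:150,240:252].reshape(-1,3);print('blade top z',np.median(Q[:,2]).round(4))
s=grab('scene')['img']
cv2.imwrite('pics/t4.png',np.hstack([cv2.resize(I[100:230,130:290],None,fx=2.8,fy=2.8,interpolation=cv2.INTER_CUBIC),cv2.resize(s[170:280,220:330],(332,364),interpolation=cv2.INTER_CUBIC)]))
E
```

```text
t 24.75 p [0.5094 0.0103 0.1967] F [ 1.2 -0.4  0.5] T [-0.02  0.01  0.06] gap 0.0852
shift cm, tool now [-9.1  -0.59 -0.31] | in target axes [-9.1  -0.6  -0.33] rotvec [-0.      0.0023 -0.0016]
top 337 slope fwd,left, z top(exp .014): [ 0.0032 -0.0074  0.0145]
  cruc 0.011 -0.007 0.057
tray rect [651.8 224.2] [111.4 146.3] 0.33
scene 248 slope fwd,left, z top(exp .014): [ 0.0036 -0.0069  0.0134]
  cruc 0.02 -0.009 0.055
blade(+neck) [ 7.036e+02 -1.000e-01] [ 56.1 108.4] 87.7
blade top z nan
```

View pics/t4.png

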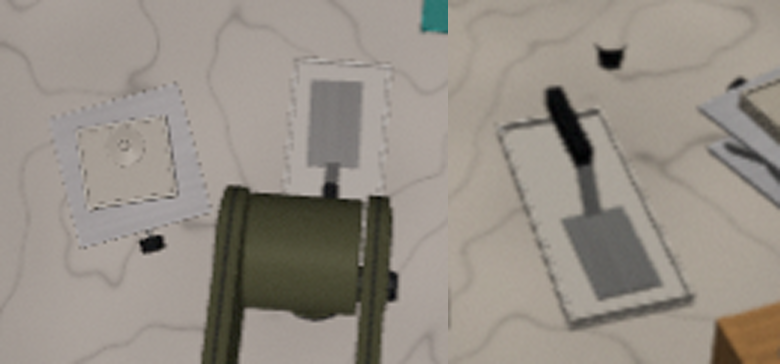

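The lifter lies flat inside the rest, at (335,125) in the left panel and (610,250) in the right. The tray with the crucible is centred on the jack at (128,163), and the robot is clear. Handing in.

```bash
python3 -c "
from station import manip; print(manip.job_done())"
```

```text
the job is handed in; nothing more can be done
None
```

The tray is on the lab jack with the crucible still upright on it. The lifter is back flat in its rest tray, and the job is handed in at about 25 s of robot time. No verdict came back.

I gripped the lifter at 120 N, slid the blade under the larger white tray between its runners and lifted it level. I carried it to the jack, set it down at about 1 cm/s and drew the lifter out.

**Last checks:**
- **Tray:** its centre is about 3 mm from the platform's centre, measured in the top view just after the lifter was drawn out. The plate is at the expected height and its tilt is under 0.01 rad.
- **Crucible:** it did not shift when the blade was drawn out.
- **Lifter:** its blade lies between the rest's walls in both views. It met the floor at about 6 N before I let go.
- **Robot:** the gripper is open and clear of everything.

**Checks that failed or disagreed:**
- The last depth check of the blade's height gave no reading, so "flat" rests on the pictures and the gripper height at release.
- The automatic outline of the tray on the jack merged with the platform and came out too large, so the 3 mm comes from corners I read by eye.
- I did not measure the bystanders again at the end, but I saw no contact with any of them.

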